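# Third hand: hold a needle valve against the sprung stop of a fitting jig

### The job

Pick up the brass needle valve, stand it upright on the bed of the fitting jig with its pipe stubs pointing squarely at the middle of the sprung stop plate (either end first), then slide it along the bed against the plate until the plate's pointer stands between the two marks on the scale. Do not ram the plate to the end of its travel, and leave the other things on the table where they are. Finish while still holding the valve pressed steadily like this, so that a colleague can screw it down: do not let go.

Things in the scene. Friction and masses are not known exactly. Their poses are not given: they have to be found in the camera images.
- valve_mid (a point): Centre of the loose brass needle valve, on its upright axis, 19.5 mm above its flat underside. Valve 18 (its x) x 74 (its y) x 39 mm (its z, up). Stands upright on the table at the start; grip it from above across the 18 mm width (fingers closing along its x). Either end may go first.
- valve: The same valve, about 85 g; origin at the centre of its underside, same axes. Block 18 x 30 x 18 mm at the bottom; from each end a round stub, 11 mm diameter, along +y and -y (axis 9 mm up, ends 37 mm from the centre); a round black knob, 18 mm diameter, on top (29 to 39 mm up).
- jig: Jig fixed to the table: aluminium bed 170 (x) x 100 (y) x 10 mm; origin at the centre of its underside, bed top 10 mm up. Bed open from x = -85 to 30 mm; there the sprung stop plate faces -x: push the valve along +x. Behind it (x 63 to 83) a guide block 44 mm high; on the +y side (x 25 to 75, y 35 to 45) a white scale rail 32 mm high with two black marks on top.
- stop_face (a point): Middle of the front face of the stop plate (moves with it): at jig x = 30 mm when not pressed, y = 0, 27.5 mm above the table. The plate is dark steel, 48 mm wide (y), 30 mm high (12.5 to 42.5 mm above the table), 8 mm thick. A thin steel pointer on it reaches over the scale rail.
- stop (a joint): How far the stop plate has been pushed back along the jig's +x, m: 0 unpressed, 0.022 at the end of its travel. The pointer is on the first mark at 0.007 and on the second at 0.015. The spring pushes back with about 2 N at 0 plus 0.5 N per mm (6 to 9 N between the marks).
- screwdriver: Bystander: screwdriver, 141 mm long along its y, 21 mm high, lying loose; origin at its underside. Leave alone.
- hex_key: Bystander: black hex key, 75 mm long along its y, 28 mm wide, 8 mm high, lying loose; origin at its underside. Leave alone.
- tally_counter: Bystander: light grey hand counter, 51 x 50 x 42 mm, loose; origin at its underside. Leave alone.
- gas_filter: Bystander: white disc filter, 53 mm across, 88 mm long with its stubs along its y, 14 mm high, loose; origin at its underside. Leave alone.

How it is judged:
By the outcome, as a careful person would: the job done as asked, in the order asked, and still so for the second after the job is handed in, while the arm keeps its last pose, push and grip.
It also fails if it takes over 45 s, if anything falls off the work surface, if the arm or the gripper's body presses on something with over 40 N, if the wrist force passes 120 N, or if a joint passes its speed limit or range.

### The arm

A 6-joint arm with a two-finger parallel gripper is mounted at the origin on a cart in front of the work surface, level with it; the furniture and walls round the work are solid. World frame = base frame: x ahead of the robot, y to its left, z up, the work surface at z = 0. Lengths are in mm, angles in degrees, forces in N, time in s.
With the tool pointing down it reaches from about 300 to 850 mm from the base axis. Payload 4.2 kg.
Tool frame: the origin (TCP) lies at the centre of the arm's flange, where the gripper is bolted on; the fingertips stand 191 mm ahead of it and the grasp point (between the pads) lies 172 mm ahead of it; y points along the fingers, x is the direction in which the jaws open and shut, and the axes are right-handed (so a half turn about y gives the same grasp; the last joint's range is limited). The gripper opens to 91 mm and grips with 3 to 60 N. Pads are 32 mm wide; open, the fingers measure 118 mm over their backs; the gripper's body (76 mm by 178 mm) begins 60 mm behind the grasp point.
Start: joints at [-76.604, 18.312, 89.639, -0, 72.044, -1.146], TCP at [144.372, -556.579, 404.776] pointing down, gripper open.
Joint ranges: [-177.97, 177.97], [-48.28, 115.42], [12.27, 149.76], [-77.06, 257.06], [2.81, 150.46], [-146.56, 146.56]. Speed limits (degrees/s): [147.25, 147.25, 180, 180, 180, 180].

### API

Orientations are given as [roll, pitch, yaw] about the fixed x, y, z axes, in that order (R = Rz(yaw) Ry(pitch) Rx(roll)).
In Python, from workcell import env gives the robot as it stands.
- The arm moves only by the tool carry_out, never from a script. Its argument "increments" is a list of rows, each a list of 3 entries, a list of its own where there are three numbers: the turn, a rotation vector about the tool's x, y, z in rad, then the shift along the tool's x, y, z in mm, then the closure, from 0 (fully open) to 1 (shut). In form: [[[wx, wy, wz], [dx, dy, dz], claw], ...]. A call has 1 to 10 rows; each row is the pose to reach, as a shift and turn from the pose commanded when the call began, along the tool's axes at that moment; what a row does not reach only later rows make up. A row lasts 1/12 s, in which the tool goes at most 41.7 mm and 7.16 degrees, less where a joint would pass 70% of its speed; a pose out of reach is approached as far as the arm can. A call with a gripper value outside its range is refused whole. The fingers move at their own pace and stop on an object; "force" is the grip in N (left out, the last holds). Time passes only in rows, so rows that repeat a pose let the fingers close. It gives the time, the measured TCP pose, the force and the opening at its end, in the units of the state.
- env.state(): the state, without advancing time (a new reading comes with each control period).
- env.grab_frame(name): name is "side" or "top"; returns a dict with "frame" (480x640x3 uint8, blue, green, red), "z_map" (480x640 float32, mm along the optical axis (not along the pixel's ray), 0 where there is no reading), "camera_matrix" (3x3 intrinsics, pixels), "rvec" (rotation vector, rad) and "tvec" (3), from world to camera coordinates, as OpenCV has them. Camera axes: x right, y down, z forward; pixel columns grow to the right and rows downward; lengths in mm; the calibration is good to about 2 mm. A picture is of the moment at which its call begins.
- env.job_done(): hands the job in, once; it reports no verdict.
The state is a dict: "time_s": time; "qpos": joint angles; "qvel": joint speeds; "effort": joint torques, N m; "ee_pos": TCP position; "ee_rot": TCP orientation; "force": force on the tool from outside, world axes, zero at the start; "torque": the same for the moment, N m; "gripper_width": finger opening in mm.
Only numpy, scipy, OpenCV 4.12 (cv2) and the standard library are available. Lean on these libraries where they do the work, as an engineer would, in place of code of your own. Each camera call takes 0.05 s, during which the arm holds its last target. There are 200 camera calls.

## Working session

There is one attempt and no reset: what is moved stays moved. The work goes in short steps, Python scripts to look and compute and a tool call to move; the robot and the scene stay as the last step left them, time stands still between calls to the robot, and variables do not carry over. Pictures are saved under pics/ and viewed, about 8 in all and at most 12, crops included, and the job is handed in when it is done.

Besides the shell and the picture viewer there is one more tool, called after ">>>" in YAML: its name, and indented under it one key for each argument. carry_out: Moves the arm, as the interface text tells. Its arguments: {"type":"object","properties":{"increments":{"type":"array","items":{"type":"array"}},"force":{"type":"number"}},"required":["increments"]}

```bash
mkdir -p pics
cat > h.py <<'E'
import numpy as np, cv2
from workcell import env
from scipy.spatial.transform import Rotation as R
def grab(n,save=None):
    f=env.grab_frame(n)
    f['Rm']=cv2.Rodrigues(np.array(f['rvec'],float))[0]; f['t']=np.array(f['tvec'],float).ravel(); f['K']=np.array(f['camera_matrix'],float)
    if save: cv2.imwrite('pics/'+save,f['frame'])
    return f
def at_z(f,u,v,z):
    "pixel ray cut with world height z"
    d=f['Rm'].T@np.linalg.solve(f['K'],[u,v,1.]); c=-f['Rm'].T@f['t']
    return c+d*(z-c[2])/d[2]
def cloud(f):
    v,u=np.mgrid[:480,:640]; z=f['z_map']
    p=np.stack([u*z,v*z,z],-1)@np.linalg.inv(f['K']).T
    w=(p-f['t'])@f['Rm']; w[z==0]=np.nan
    return w
def proj(f,p):
    return cv2.projectPoints(np.array(p,float).reshape(-1,3),np.array(f['rvec'],float),f['t'],f['K'],None)[0].reshape(-1,2)
E
python3 - <<'E'
from h import *
for n in('side','top'):
    f=grab(n,n+'0.png'); print(n,-f['Rm'].T@f['t'],f['Rm'][2])
print(env.state())
E
```

```text
side [1084.93153582  300.56205664  927.25665303] [-0.56317942 -0.20209336 -0.80124105]
top [ 350.78542742   79.59397157 1335.88350035] [ 0.08764287  0.00787411 -0.99612084]
{'time_s': 0.1, 'qpos': array([-7.66058832e+01,  1.83471904e+01,  8.97017279e+01, -1.88542396e-03,
        7.20432004e+01, -1.14720793e+00]), 'qvel': array([-0.0132188 , -0.03961211, -0.14552755, -0.01215536, -0.02377754,
        0.06054265]), 'effort': array([-2.85505183e-05, -4.13333666e+01, -2.32508773e+01,  7.29150348e-02,
        4.21651080e-02, -6.02307819e-05]), 'ee_pos': array([ 144.31628689, -556.42769067,  403.99633745]), 'ee_rot': array([-89.99994796,   0.09213616, -75.45809251]), 'force': array([-0.47822769, -0.15996582,  0.27543187]), 'torque': array([-0.02356414,  0.00708365,  0.00549604]), 'gripper_width': 91.23164484408821}
```

View pics/top0.png

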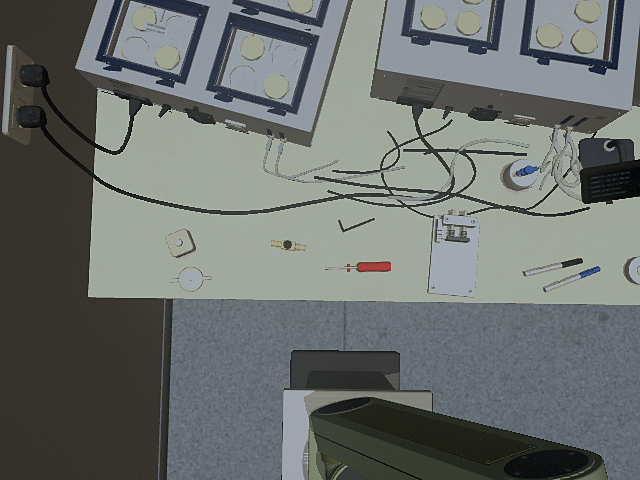

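View pics/side0.png

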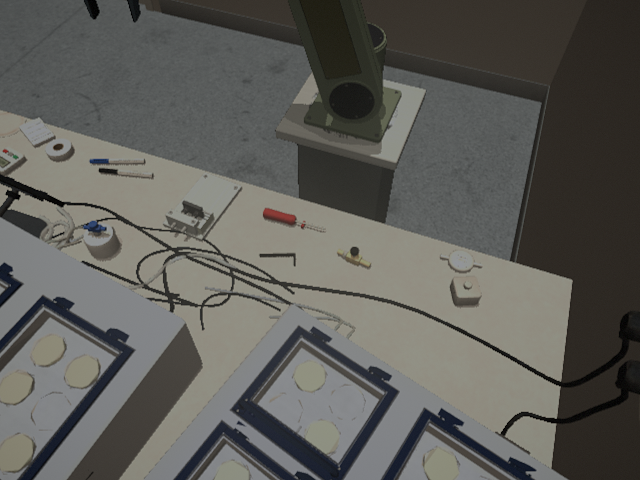

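The top view shows the valve at (288,245), lying roughly along the image horizontal, and the jig around (453,255) with its stop plate at about (457,236). The screwdriver lies between them at (360,267). Next I'll take enlarged crops.

Run:
```python
from h import *
a=cv2.imread('pics/top0.png')
A=cv2.resize(a[225:265,263:313],None,fx=8,fy=8,interpolation=cv2.INTER_CUBIC)   # 400x320
B=cv2.resize(a[205:300,423:488],None,fx=6,fy=6,interpolation=cv2.INTER_CUBIC)   # 390x570
C=np.zeros((570,800,3),np.uint8); C[:320,:400]=A; C[:570,402:792]=B
cv2.imwrite('pics/crop.png',C)
f=grab('top'); w=cloud(f)
# valve points
s=w[230:262,268:310].reshape(-1,3)
k=s[(s[:,2]>26)]; b=s[(s[:,2]>5)&(s[:,2]<60)]
print('knob',k.mean(0),len(k)); m=b[:,:2].mean(0); U,S,V=np.linalg.svd(b[:,:2]-m); print('valve',m,len(b),V[0],np.degrees(np.arctan2(V[0,1],V[0,0])))
q=((b[:,:2]-m)@V.T); print(q.min(0),q.max(0))
s=w[200:305,420:495].reshape(-1,3)
b=s[(s[:,2]>6)&(s[:,2]<14)]; r=cv2.minAreaRect(b[:,:2].astype(np.float32)); print('bed',r,cv2.boxPoints(r))
for z in ((28,36),(39,47)):
    b=s[(s[:,2]>z[0])&(s[:,2]<z[1])]; print(z,len(b),cv2.boxPoints(cv2.minAreaRect(b[:,:2].astype(np.float32))).round(1).tolist())
print(np.nanmedian(w[280:290,300:400,2]))
```

```text
knob [458.64768819 155.98008028  37.21355171] 55
valve [458.44401001 155.57173086] 240 [0.12228151 0.99249546] 82.97620690350519
[-35.0987091 -21.2259139] [39.31288985 29.22996153]
bed ((458.5860290527344, -211.14710998535156), (208.17105102539062, 160.96762084960938), 0.7709753513336182) [[ 353.42694 -132.07114]
 [ 355.5929  -293.02417]
 [ 563.7451  -290.22308]
 [ 561.57916 -129.27005]]
(28, 36) 226 [[470.0, -159.5], [470.8999938964844, -244.10000610351562], [540.0, -243.39999389648438], [539.0999755859375, -158.6999969482422]]
(39, 47) 328 [[468.20001220703125, -239.0], [521.0999755859375, -243.6999969482422], [527.5, -172.60000610351562], [474.6000061035156, -167.89999389648438]]
-2.085813197992679
```

View pics/crop.png

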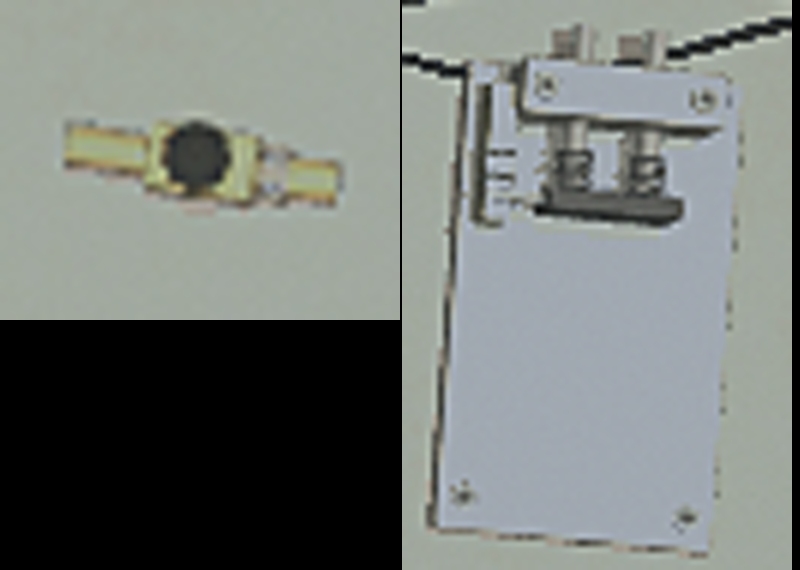

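The crop shows the valve's ends at (65,146) and (340,184). The bed corners are at about (434,525), (706,552), (738,78) and (470,62), and the plate's top edge runs from (537,210) to (683,220). I'll fit both with the calibration.

Run:
```python
from h import *
f=grab('top')
B=lambda x,y:(423+(x-402+.5)/6-.5,205+(y+.5)/6-.5)
A=lambda x,y:(263+(x+.5)/8-.5,225+(y+.5)/8-.5)
c=np.array([at_z(f,*B(*p),10)[:2] for p in((434,525),(706,552),(738,78),(470,62))])
m=np.array([[-85,50],[-85,-50],[85,-50],[85,50.]])
M=m-m.mean(0);C=c-c.mean(0);H=M.T@C
th=np.arctan2(H[0,1]-H[1,0],H[0,0]+H[1,1]);Rm=np.array([[np.cos(th),-np.sin(th)],[np.sin(th),np.cos(th)]])
print('jig',c.mean(0),np.degrees(th),'res',(C-M@Rm.T).round(1).tolist())
p=[at_z(f,*B(*p),42.5)[:2] for p in((537,210),(683,220))]; print('plate top rear?',p,[(Rm.T@(q-c.mean(0))).round(1) for q in p])
e=[at_z(f,*A(*p),9)[:2] for p in((65,146),(340,184))]; d=e[0]-e[1]
print('valve',(e[0]+e[1])/2,np.linalg.norm(d),np.degrees(np.arctan2(d[1],d[0])), 'knob',at_z(f,*A(196,157),39))
# depth-based, with side too
for n in('top','side'):
    g=grab(n,n+'1.png'); w=cloud(g).reshape(-1,3)
    j=(w-[*c.mean(0),0])[:,:2]@Rm
    o=(abs(j[:,0]+30)<40)&(abs(j[:,1])<40); print(n,'bed z',np.nanmedian(w[o,2]))
    o=np.hypot(w[:,0]-458,w[:,1]-156)<45; s=w[o]; t=np.median(s[:,2]); s=s[s[:,2]-t>28]; print(' table',t,'knob',s.mean(0),len(s))
```

```text
jig [ 442.17414255 -200.99579696] -4.223184264933232 res [[0.8, -1.2], [-0.0, 1.6], [1.1, 1.3], [-1.8, -1.8]]
plate top rear? [array([ 472.38912252, -176.72268164]), array([ 469.58937581, -227.87952095])] [array([28.3, 26.4]), array([ 29.3, -24.8])]
valve [458.55292758 156.31024235] 75.1538895491791 82.92996960672819 knob [458.21103849 156.31592514  39.        ]
top bed z 8.016955593539985
 table -0.6944973851768224 knob [458.6498073  155.9828033   37.21602789] 55
side bed z 8.750668638433128
 table -0.5633103195805257 knob [460.61403132 154.90326098  36.34887558] 67
```

>>> carry_out:
  increments:
    - [[0, -0.1, 0], [-31, 3, 24], 0]
    - [[0, -0.22, 0], [-62, 6, 48], 0]
    - [[0, -0.34, 0], [-93, 9, 72], 0]
    - [[0, -0.46, 0], [-124, 12, 96], 0]
    - [[0, -0.58, 0], [-155, 15, 120], 0]
    - [[0, -0.7, 0], [-186, 18, 144], 0]
    - [[0, -0.82, 0], [-217, 21, 168], 0]
    - [[0, -0.94, 0], [-248, 24, 192], 0]
    - [[0, -1.06, 0], [-279, 27, 216], 0]
    - [[0, -1.195, 0], [-310, 30, 240], 0]

```text
time_s: 1.13
ee_pos: [298.9, -194.4, 374.8]
ee_rot: [-90.0, -0.1, -7.3]
force: [1.1, -0.4, -0.2]
gripper_width: 91.4
```

```bash
cat >> h.py <<'E'
def togo(x,y,z,yaw):
    "turn (rotvec) and shift in tool axes from measured pose to a down-pointing pose"
    s=env.state(); T=R.from_euler('xyz',s['ee_rot'],degrees=True); G=R.from_euler('xyz',[-90,0,yaw],degrees=True)
    print('t',round(s['time_s'],2),'pos',s['ee_pos'].round(1),'rot',s['ee_rot'].round(2),'F',s['force'].round(1),'w',round(s['gripper_width'],1))
    print('turn',(T.inv()*G).as_rotvec().round(4),'shift',T.inv().apply(np.array([x,y,z])-s['ee_pos']).round(2))
E
python3 -c "
from h import *
togo(459,156,300,-7)"
```

```text
t 1.13 pos [ 298.9 -194.4  374.8] rot [-9.002e+01 -5.000e-02 -7.270e+00] F [ 1.1 -0.4 -0.2] w 91.4
turn [ 0.0004 -0.0047  0.0009] shift [114.41  74.8  367.92]
```

>>> carry_out:
  increments:
    - [[0, 0, 0], [12, 8, 37], 0]
    - [[0, 0, 0], [24, 15, 74], 0]
    - [[0, 0, 0], [36, 23, 111], 0]
    - [[0, 0, 0], [48, 30, 148], 0]
    - [[0, 0, 0], [60, 38, 185], 0]
    - [[0, 0, 0], [72, 45, 222], 0]
    - [[0, -0.004, 0], [84, 53, 259], 0]
    - [[0, -0.004, 0], [96, 60, 296], 0]
    - [[0, -0.004, 0], [108, 68, 333], 0]
    - [[0, -0.004, 0], [114.5, 75, 368], 0]

```text
time_s: 1.97
ee_pos: [461.9, 155.8, 299.4]
ee_rot: [-90.0, -0.1, -7.3]
force: [0.9, -0.5, -0.1]
gripper_width: 91.2
```

>>> carry_out:
  increments:
    - [[0, 0, 0], [0, 0, 0], 0]
    - [[0, 0, 0], [0, 0, 0], 0]

```text
time_s: 2.13
ee_pos: [461.0, 154.8, 299.0]
ee_rot: [-90.1, 0.1, -7.1]
force: [0.5, -0.7, 0.2]
gripper_width: 91.1
```

Run:
```python
from h import *
togo(459,156,193.5,-7)
f=grab('side'); g=grab('top')
print(proj(f,[459,156,20]),proj(g,[459,156,39]))
a=f['frame'];b=g['frame']
A=cv2.resize(a[190:310,290:420],None,fx=4,fy=4,interpolation=cv2.INTER_CUBIC)
cv2.imwrite('pics/s2.png',A)
```

```text
t 2.13 pos [461.  154.8 299. ] rot [-9.005e+01  7.000e-02 -7.140e+00] F [ 0.5 -0.7  0.2] w 91.1
turn [ 0.0009 -0.0025 -0.0012] shift [ -1.95 105.55   1.01]
[[354.66170327 255.30323332]] [[287.2189824  243.81790088]]
```

View pics/s2.png

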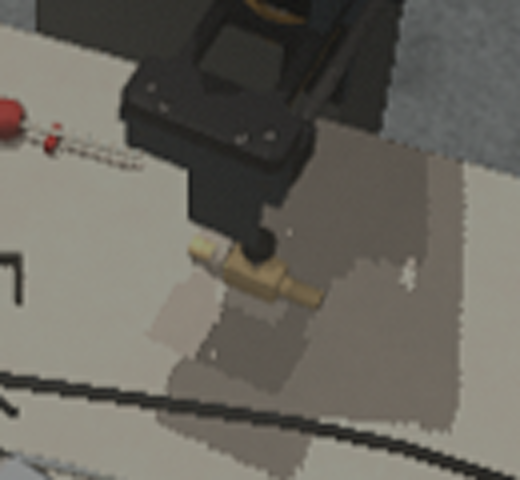

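The crop shows the gripper squarely over the valve, with the knob at (260,245) below the fingers and nothing in the way. I'll descend.

>>> carry_out:
  increments:
    - [[0, 0, 0], [-2, 15, 1], 0]
    - [[0, -0.002, 0], [-2, 30, 1], 0]
    - [[0, -0.002, 0], [-2, 45, 1], 0]
    - [[0, -0.002, 0], [-2, 60, 1], 0]
    - [[0, -0.002, 0], [-2, 75, 1], 0]
    - [[0, -0.002, 0], [-2, 87, 1], 0]
    - [[0, -0.002, 0], [-2, 95, 1], 0]
    - [[0, -0.002, 0], [-2, 102, 1], 0]
    - [[0, -0.002, 0], [-2, 105, 1], 0]
    - [[0, -0.002, 0], [-2, 105, 1], 0]

```text
time_s: 3.07
ee_pos: [458.8, 154.2, 194.6]
ee_rot: [-90.0, 0.0, -7.3]
force: [0.6, 0.5, 0.4]
gripper_width: 91.1
```

>>> carry_out:
  increments:
    - [[0, 0, 0], [0, 0, 0], 0.5]
    - [[0, 0, 0], [0, 0, 0], 0.7]
    - [[0, 0, 0], [0, 0, 0], 0.9]
    - [[0, 0, 0], [0, 0, 0], 1]
    - [[0, 0, 0], [0, 0, 0], 1]
    - [[0, 0, 0], [0, 0, 0], 1]
    - [[0, 0, 0], [0, 0, 0], 1]
    - [[0, 0, 0], [0, 0, 0], 1]
  force: 35

```text
time_s: 3.73
ee_pos: [458.9, 154.8, 194.8]
ee_rot: [-90.0, -0.0, -7.2]
force: [-0.7, -1.1, 0.0]
gripper_width: 41.0
```

Run:
```python
from h import *
togo(459,156,260,-94.2)
```

```text
t 3.73 pos [458.9 154.8 194.8] rot [-90.    -0.    -7.21] F [-0.7 -1.1  0. ] w 41.0
turn [0.0000e+00 1.5182e+00 1.0000e-04] shift [ -0.09 -65.25   1.24]
```

>>> carry_out:
  increments:
    - [[0, 0, 0], [0, 0, 0], 1]
    - [[0, 0, 0], [0, 0, 0], 1]
    - [[0, 0, 0], [0, 0, 0], 1]
    - [[0, 0, 0], [0, 0, 0], 1]
    - [[0, 0, 0], [0, 0, 0], 1]
    - [[0, 0, 0], [0, 0, 0], 1]
    - [[0, 0, 0], [0, 0, 0], 1]
    - [[0, 0, 0], [0, 0, 0], 1]

```text
time_s: 4.4
ee_pos: [458.9, 154.7, 194.7]
ee_rot: [-90.0, -0.0, -7.2]
force: [0.0, -0.1, -0.4]
gripper_width: 17.8
```

>>> carry_out:
  increments:
    - [[0, 0, 0], [0, -5, 0], 1]
    - [[0, 0, 0], [0, -15, 0], 1]
    - [[0, 0, 0], [0, -30, 0], 1]
    - [[0, 0, 0], [0, -50, 0], 1]
    - [[0, 0, 0], [0, -65, 0], 1]
    - [[0, 0, 0], [0, -80, 0], 1]
    - [[0, 0, 0], [0, -80, 0], 1]

```text
time_s: 4.98
ee_pos: [459.7, 155.0, 277.5]
ee_rot: [-89.9, -0.3, -7.2]
force: [0.5, 0.8, -1.2]
gripper_width: 17.9
```

Run:
```python
from h import *
togo(394,-197,275,-94.2)
f=grab('side')
a=f['frame']
cv2.imwrite('pics/s3.png',cv2.resize(a[170:290,290:420],None,fx=4,fy=4,interpolation=cv2.INTER_CUBIC))
```

```text
t 4.98 pos [459.7 155.  277.5] rot [-89.86  -0.32  -7.22] F [ 0.5  0.8 -1.2] w 17.9
turn [-0.0062  1.5181  0.0026] shift [ -20.98    1.55 -357.45]
```

View pics/s3.png

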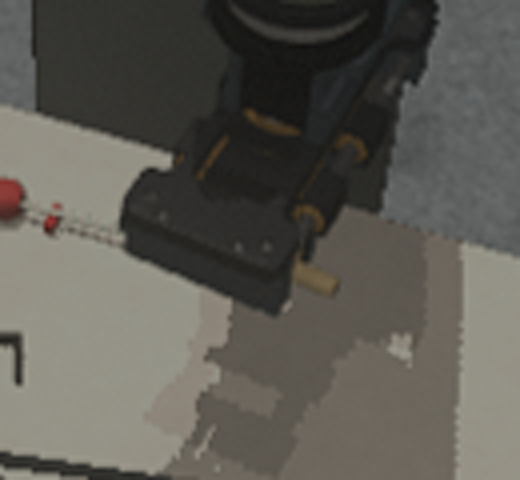

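The valve is held (opening 17.9 mm), with its stub visible at (318,278). Now I'll carry it over the bed.

>>> carry_out:
  increments:
    - [[0, 0.08, 0], [0, 0, -15], 1]
    - [[0, 0.2, 0], [-1, 0, -45], 1]
    - [[0, 0.31, 0], [-2, 0, -80], 1]
    - [[0, 0.43, 0], [-3, 1, -115], 1]
    - [[0, 0.55, 0], [-4, 1, -150], 1]
    - [[0, 0.67, 0], [-5, 1, -185], 1]
    - [[0, 0.79, 0], [-7, 1, -220], 1]
    - [[0, 0.91, 0], [-8, 2, -255], 1]
    - [[0, 1.03, 0], [-10, 2, -290], 1]
    - [[0, 1.14, 0], [-11, 2, -320], 1]

```text
time_s: 5.87
ee_pos: [406.7, -163.1, 271.7]
ee_rot: [-90.1, 0.1, -72.9]
force: [0.9, 0.3, -0.5]
gripper_width: 17.4
```

```bash
python3 -c "
from h import *
togo(402.3,-198,275,-94.2)"
```

```text
t 5.87 pos [ 406.7 -163.1  271.7] rot [-9.01e+01  6.00e-02 -7.29e+01] F [ 0.9  0.3 -0.5] w 17.4
turn [ 0.0019  0.3717 -0.0007] shift [ 32.05  -3.29 -14.44]
```

>>> carry_out:
  increments:
    - [[0, 0.1, 0], [8, -1, -4], 1]
    - [[0, 0.2, 0], [16, -2, -8], 1]
    - [[0, 0.3, 0], [26, -3, -12], 1]
    - [[0, 0.372, 0], [32, -3, -14], 1]
    - [[0, 0.372, 0], [32, -3, -14], 1]
    - [[0, 0.372, 0], [32, -3, -14], 1]

```text
time_s: 6.37
ee_pos: [403.7, -196.1, 274.8]
ee_rot: [-90.1, 0.1, -93.8]
force: [0.3, -0.1, -0.3]
gripper_width: 17.5
```

Run:
```python
from h import *
togo(402.3,-198,207,-94.2)
f=grab('side');g=grab('top')
a=cv2.resize(f['frame'][150:260,140:270],None,fx=4.6,fy=4.6,interpolation=cv2.INTER_CUBIC)
b=cv2.resize(g['frame'][200:310,418:500],None,fx=2.4,fy=2.4,interpolation=cv2.INTER_CUBIC)
C=np.zeros((506,800,3),np.uint8);C[:a.shape[0],:a.shape[1]]=a;C[:b.shape[0],600:600+b.shape[1]]=b
cv2.imwrite('pics/s4.png',C)
```

```text
t 6.37 pos [ 403.7 -196.1  274.8] rot [-9.011e+01  5.000e-02 -9.379e+01] F [ 0.3 -0.1 -0.3] w 17.5
turn [ 0.0019  0.0072 -0.0009] shift [ 2.09 67.84 -1.14]
```

View pics/s4.png

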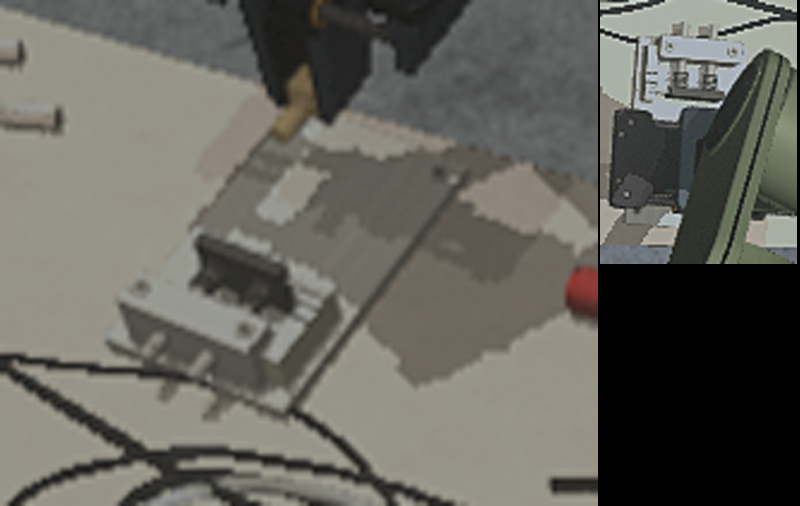

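In the side crop the stub is at (295,115), heading for the plate at (240,272), and the bed ahead is clear. I'll lower to just above the bed.

>>> carry_out:
  increments:
    - [[0, 0.004, 0], [1, 10, 0], 1]
    - [[0, 0.007, 0], [2, 20, -1], 1]
    - [[0, 0.007, 0], [2, 30, -1], 1]
    - [[0, 0.007, 0], [2, 42, -1], 1]
    - [[0, 0.007, 0], [2, 54, -1], 1]
    - [[0, 0.007, 0], [2, 62, -1], 1]
    - [[0, 0.007, 0], [2, 67, -1], 1]
    - [[0, 0.007, 0], [2, 67, -1], 1]
    - [[0, 0.007, 0], [2, 67, -1], 1]

```text
time_s: 7.22
ee_pos: [403.1, -197.9, 208.8]
ee_rot: [-90.0, -0.0, -94.2]
force: [1.2, 0.5, -0.2]
gripper_width: 17.9
```

Run:
```python
from h import *
togo(402.3,-198,204.7,-94.2)
f=grab('side')
cv2.imwrite('pics/s5.png',cv2.resize(f['frame'][165:245,155:250],None,fx=7,fy=7,interpolation=cv2.INTER_CUBIC))
```

```text
t 7.22 pos [ 403.1 -197.9  208.8] rot [-90.    -0.   -94.22] F [ 1.2  0.5 -0.2] w 17.9
turn [ 0.0001 -0.0003  0.    ] shift [ 0.15  4.07 -0.76]
```

View pics/s5.png

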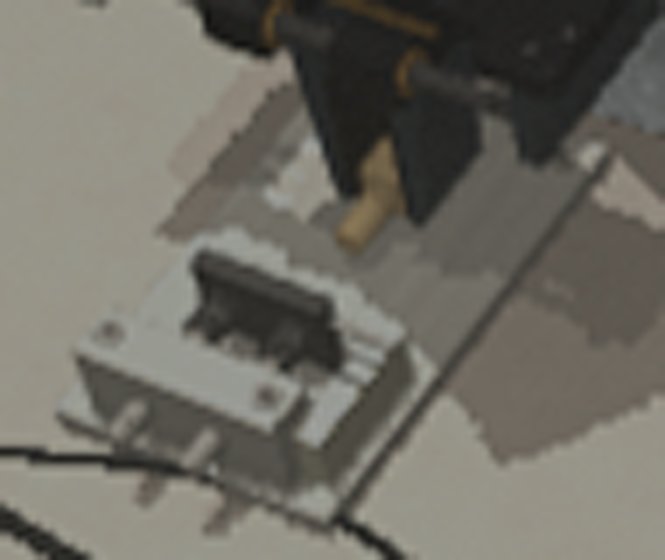

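The stub end is at about (350,238) in the crop, with its axis pointing at the plate, whose front top edge runs from (203,250) to (330,298). I'll check the lateral alignment within this same view.

Run:
```python
from h import *
f=grab('side')
P=lambda x,y,z:at_z(f,155+(x+.5)/7-.5,165+(y+.5)/7-.5,z)[:2]
c=np.array([442.2,-201]);t=np.radians(-4.2);Rm=np.array([[np.cos(t),-np.sin(t)],[np.sin(t),np.cos(t)]])
J=lambda p:((p-c)@Rm).round(1)
print('stub end',J(P(350,238,22.5)),'tcp',J(env.state()['ee_pos'][:2]))
print('plate front top',J(P(203,250,42.5)),J(P(330,298,42.5)))
print('guide block rear top',J(P(78,356,44)),J(P(290,418,44)))
print('bed rear corners',J(P(62,412,10)),J(P(335,518,10)),'front +y corner',J(P(603,155,10)))
w=cloud(f)
j=np.dstack([(w[...,:2]-c)@Rm,w[...,2]]).reshape(-1,3)
for n,o in(('guide',(j[:,2]>39)&(j[:,0]>58)&(j[:,0]<90)),('plate',(j[:,2]>37)&(j[:,0]>22)&(j[:,0]<45))):
    s=j[o&(abs(j[:,1])<40)]; print(n,len(s),np.percentile(s,[2,50,98],axis=0).round(1).tolist())
```

```text
stub end [-6.7 -0.3] tcp [-39.1   0.1]
plate front top [ 30.4 -26.2] [30.  19.2]
guide block rear top [ 82.8 -35.6] [75.6 34.4]
bed rear corners [ 83.4 -49.8] [82.1 47.8] front +y corner [-80.9  47.1]
guide 271 [[62.6, -37.6, 39.3], [73.1, -2.3, 42.5], [82.4, 32.0, 46.4]]
plate 85 [[28.2, -26.7, 37.3], [34.1, -3.2, 40.2], [37.7, 21.2, 44.0]]
```

Plate and stub agree within about 1–2 mm, so I'll shift 0.8 mm towards −y, then lower until contact.

>>> carry_out:
  increments:
    - [[0, 0, 0], [0.8, 1, 0], 1]
    - [[0, 0, 0], [0.8, 2, 0], 1]
    - [[0, 0, 0], [0.8, 3, 0], 1]
    - [[0, 0, 0], [0.8, 3.5, 0], 1]
    - [[0, 0, 0], [0.8, 3.5, 0], 1]
    - [[0, 0, 0], [0.8, 3.5, 0], 1]
  force: 45

```text
time_s: 7.82
ee_pos: [402.9, -198.8, 205.3]
ee_rot: [-90.0, -0.0, -94.3]
force: [0.1, -0.5, -0.2]
gripper_width: 17.3
```

>>> carry_out:
  increments:
    - [[0, 0, 0], [0, 0.5, 0], 1]
    - [[0, 0, 0], [0, 0.5, 0], 1]
    - [[0, 0, 0], [0, 0.5, 0], 1]

```text
time_s: 8.07
ee_pos: [402.9, -198.8, 204.7]
ee_rot: [-90.0, -0.0, -94.3]
force: [0.3, 0.0, -0.3]
gripper_width: 17.7
```

>>> carry_out:
  increments:
    - [[0, 0, 0], [0, 0.3, 0], 1]
    - [[0, 0, 0], [0, 0.4, 0], 1]
    - [[0, 0, 0], [0, 0.4, 0], 1]

```text
time_s: 8.32
ee_pos: [402.9, -198.8, 204.7]
ee_rot: [-90.0, -0.0, -94.2]
force: [-1.4, 1.0, 4.3]
gripper_width: 17.3
```

>>> carry_out:
  increments:
    - [[0, 0, 0], [0, 0.3, 0], 1]
    - [[0, 0, 0], [0, 0.4, 0], 1]
    - [[0, 0, 0], [0, 0.4, 0], 1]

```text
time_s: 8.57
ee_pos: [402.8, -198.8, 204.6]
ee_rot: [-90.0, -0.0, -94.3]
force: [-2.5, 1.3, 9.1]
gripper_width: 17.6
```

Contact came at z = 204.7, as predicted. I'll ease the pressure slightly and slide towards the plate.

>>> carry_out:
  increments:
    - [[0, 0, 0], [0, -0.4, 2], 1]
    - [[0, 0, 0], [0, -0.4, 5], 1]
    - [[0, 0, 0], [0, -0.4, 8], 1]
    - [[0, 0, 0], [0, -0.4, 11], 1]
    - [[0, 0, 0], [0, -0.4, 14], 1]
    - [[0, 0, 0], [0, -0.4, 17], 1]
    - [[0, 0, 0], [0, -0.4, 20], 1]
    - [[0, 0, 0], [0, -0.4, 22], 1]
    - [[0, 0, 0], [0, -0.4, 24], 1]
    - [[0, 0, 0], [0, -0.4, 24], 1]

```text
time_s: 9.4
ee_pos: [422.9, -199.4, 204.7]
ee_rot: [-90.8, 0.2, -94.2]
force: [-15.1, 1.4, 22.0]
gripper_width: 17.5
```

Run:
```python
from h import *
togo(426.8,-200.6,204.6,-94.2)
f=grab('side')
cv2.imwrite('pics/s6.png',cv2.resize(f['frame'][165:245,155:250],None,fx=7,fy=7,interpolation=cv2.INTER_CUBIC))
```

```text
t 9.4 pos [ 422.9 -199.4  204.7] rot [-90.77   0.19 -94.17] F [-15.1   1.4  22. ] w 17.5
turn [ 0.0134  0.0005 -0.0033] shift [0.9  0.01 3.97]
```

View pics/s6.png

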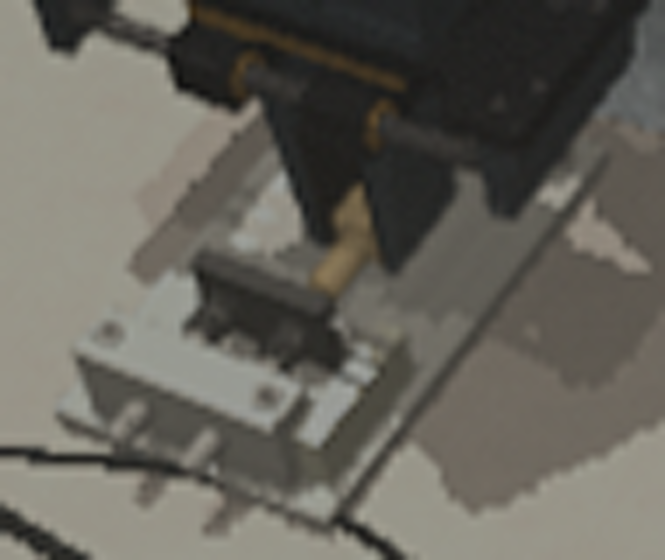

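The stub is now at about (325,285), short of the plate, but drag has built up (15 N along, 22 N down) with a 0.8° tilt. I'll relieve the down-pressure.

>>> carry_out:
  increments:
    - [[0, 0, 0], [0, -0.6, 0], 1]
    - [[0, 0, 0], [0, -1.2, -1], 1]
    - [[0, 0, 0], [0, -1.8, -2], 1]
    - [[0, 0, 0], [0, -1.8, -2], 1]

```text
time_s: 9.78
ee_pos: [424.9, -200.5, 206.1]
ee_rot: [-90.0, -0.0, -94.3]
force: [-0.1, -0.0, -0.8]
gripper_width: 17.5
```

Run:
```python
from h import *
togo(426.8,-200.6,204.6,-94.2)
f=grab('side')
P=lambda x,y,z:at_z(f,155+(x+.5)/7-.5,165+(y+.5)/7-.5,z)[:2]
c=np.array([442.2,-201]);t=np.radians(-4.2);Rm=np.array([[np.cos(t),-np.sin(t)],[np.sin(t),np.cos(t)]])
J=lambda p:((p-c)@Rm).round(1)
print(J(P(325,283,19)),J(env.state()['ee_pos'][:2]))
```

```text
t 9.78 pos [ 424.9 -200.5  206.1] rot [-8.998e+01 -1.000e-02 -9.426e+01] F [-0.1 -0.  -0.8] w 17.5
turn [-0.0004 -0.001   0.0002] shift [-0.06  1.46  1.91]
[10.2  0.5] [-17.2  -0.8]
```

>>> carry_out:
  increments:
    - [[0, 0, 0], [0, 0.4, 0], 1]
    - [[0, 0, 0], [0, 0.8, 0], 1]
    - [[0, 0, 0], [0, 1.1, 0], 1]
    - [[0, 0, 0], [0, 1.1, 0], 1]
    - [[0, 0, 0], [0, 1.1, 0], 1]

```text
time_s: 10.25
ee_pos: [424.9, -200.5, 205.0]
ee_rot: [-90.0, -0.0, -94.2]
force: [0.5, -0.8, -0.6]
gripper_width: 17.4
```

>>> carry_out:
  increments:
    - [[0, 0, 0], [0, 0.3, 0], 1]
    - [[0, 0, 0], [0, 0.3, 0], 1]
    - [[0, 0, 0], [0, 0.3, 0], 1]

```text
time_s: 10.5
ee_pos: [424.8, -200.5, 204.8]
ee_rot: [-90.0, -0.0, -94.3]
force: [0.7, -0.1, -0.7]
gripper_width: 17.9
```

>>> carry_out:
  increments:
    - [[0, 0, 0], [0, 0.1, 0], 1]
    - [[0, 0, 0], [0, 0.1, 0], 1]
    - [[0, 0, 0], [0, 0.1, 1], 1]
    - [[0, 0, 0], [0, 0.1, 2], 1]
    - [[0, 0, 0], [0, 0.1, 3], 1]
    - [[0, 0, 0], [0, 0.1, 4], 1]
    - [[0, 0, 0], [0, 0.1, 4], 1]

```text
time_s: 11.08
ee_pos: [429.0, -200.8, 204.7]
ee_rot: [-90.0, -0.0, -94.3]
force: [-1.2, 0.3, 2.3]
gripper_width: 17.5
```

>>> carry_out:
  increments:
    - [[0, 0, 0], [0, 0, 1], 1]
    - [[0, 0, 0], [0, 0, 2], 1]
    - [[0, 0, 0], [0, 0, 3], 1]
    - [[0, 0, 0], [0, 0, 4], 1]
    - [[0, 0, 0], [0, 0, 4], 1]

```text
time_s: 11.5
ee_pos: [432.9, -201.0, 204.7]
ee_rot: [-90.0, -0.0, -94.3]
force: [-2.9, -0.6, 3.2]
gripper_width: 17.7
```

>>> carry_out:
  increments:
    - [[0, 0, 0], [0, 0, 1], 1]
    - [[0, 0, 0], [0, 0, 2], 1]
    - [[0, 0, 0], [0, 0, 3], 1]
    - [[0, 0, 0], [0, 0, 3], 1]

```text
time_s: 11.83
ee_pos: [435.6, -201.2, 204.7]
ee_rot: [-90.1, 0.0, -94.2]
force: [-4.3, 1.0, 5.4]
gripper_width: 17.8
```

>>> carry_out:
  increments:
    - [[0, 0, 0], [0, -0.2, 1], 1]
    - [[0, 0, 0], [0, -0.2, 2], 1]
    - [[0, 0, 0], [0, -0.2, 3], 1]
    - [[0, 0, 0], [0, -0.2, 4], 1]
    - [[0, 0, 0], [0, -0.2, 4], 1]

```text
time_s: 12.25
ee_pos: [439.1, -201.5, 204.7]
ee_rot: [-90.1, 0.0, -94.2]
force: [-6.3, -0.7, 4.5]
gripper_width: 18.1
```

Run:
```python
from h import *
togo(442,-201,204.7,-94.2)
f=grab('side');g=grab('top')
a=cv2.resize(f['frame'][180:245,160:225],None,fx=8,fy=8,interpolation=cv2.INTER_CUBIC)
b=cv2.resize(g['frame'][205:250,425:470],None,fx=6,fy=6,interpolation=cv2.INTER_CUBIC)
C=np.zeros((520,800,3),np.uint8);C[:,:520]=a;C[:270,525:795]=b
cv2.imwrite('pics/s7.png',C)
```

```text
t 12.25 pos [ 439.1 -201.5  204.7] rot [-9.015e+01  2.000e-02 -9.423e+01] F [-6.3 -0.7  4.5] w 18.1
turn [ 0.0026 -0.0006 -0.0003] shift [-0.7  -0.03  2.82]
```

View pics/s7.png

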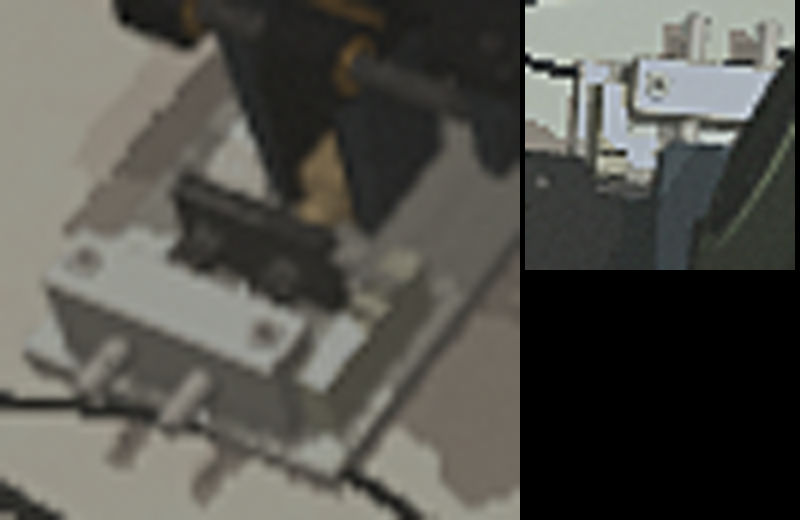

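The plate has started to move: its left corner was at px (184,200.7) and is now at about (182.3,202.2). The scale marks are hidden in the top view, so I'll measure the plate's shift against the starting image.

```bash
cat >> h.py <<'E'
def stop():
    "plate travel from side view: match the plate's left/top outline to the start image moved along jig x"
    f=grab('side'); t=np.radians(-4.2); ex=np.array([np.cos(t),np.sin(t),0])
    p0=at_z(f,190,205,40); s=np.diff(proj(f,[p0,p0+10*ex]),axis=0)[0]/10
    k=4; up=lambda i:cv2.GaussianBlur(cv2.resize(cv2.cvtColor(i,cv2.COLOR_BGR2GRAY),None,fx=k,fy=k,interpolation=cv2.INTER_CUBIC),(0,0),2)
    a,b=up(cv2.imread('pics/side1.png')),up(f['frame'])
    for n,(x0,x1,y0,y1) in dict(leftpart=(178,196,196,216),right=(190,208,204,220),fixed=(165,178,208,228)).items():
        r=cv2.matchTemplate(b[(y0-12)*k:(y1+12)*k,(x0-14)*k:(x1+8)*k],a[y0*k:y1*k,x0*k:x1*k],cv2.TM_CCOEFF_NORMED)
        _,m,_,l=cv2.minMaxLoc(r); d=np.array([l[0]/k-14,l[1]/k-12]); print(n,'score',round(m,2),'d',d,'travel',round(d@s/(s@s),1))
    w=cloud(f); c=np.array([442.2,-201]); Rm=np.array([[np.cos(t),-np.sin(t)],[np.sin(t),np.cos(t)]])
    j=np.dstack([(w[...,:2]-c)@Rm,w[...,2]]).reshape(-1,3)
    q=j[(j[:,2]>36)&(j[:,2]<46)&(j[:,0]>20)&(j[:,0]<58)&(j[:,1]>-26)&(j[:,1]<-4)]
    print('depth x',np.percentile(q[:,0],[5,50,95]).round(1),len(q),'px/mm',s.round(3))
E
python3 -c "
from h import *
stop()"
```

```text
leftpart score 0.75 d [-1.5  0.5] travel 3.2
right score 0.66 d [-0.75  0.5 ] travel 2.1
fixed score 0.96 d [0.25 0.25] travel 0.1
depth x [32.9 37.  40.5] 39 px/mm [-0.258  0.323]
```

Three cues agree on about 3 mm travel (image, depth and force). I'll go 8 mm further, in two halves.

>>> carry_out:
  increments:
    - [[0, 0, 0], [0, -0.1, 1], 1]
    - [[0, 0, 0], [0, -0.2, 2], 1]
    - [[0, 0, 0], [0, -0.2, 3], 1]
    - [[0, 0, 0], [0, -0.2, 4], 1]
    - [[0, 0, 0], [0, -0.2, 4], 1]
    - [[0, 0, 0], [0, -0.2, 4], 1]

```text
time_s: 12.9
ee_pos: [442.8, -201.8, 204.7]
ee_rot: [-90.2, 0.0, -94.2]
force: [-6.6, -0.6, 4.9]
gripper_width: 17.8
```

```bash
python3 -c "
from h import *
togo(447,-201.7,204.7,-94.2);stop()"
```

```text
t 12.9 pos [ 442.8 -201.8  204.7] rot [-9.019e+01  2.000e-02 -9.423e+01] F [-6.6 -0.6  4.9] w 17.8
turn [ 0.0034 -0.0006 -0.0004] shift [-0.36 -0.02  4.16]
leftpart score 0.67 d [-2.75  1.  ] travel 6.0
right score 0.56 d [-1.5   1.25] travel 4.6
fixed score 0.94 d [0.   0.25] travel 0.5
depth x [37.2 41.  44.2] 37 px/mm [-0.258  0.323]
```

>>> carry_out:
  increments:
    - [[0, 0, 0], [0, -0.1, 1], 1]
    - [[0, 0, 0], [0, -0.2, 2], 1]
    - [[0, 0, 0], [0, -0.2, 3], 1]
    - [[0, 0, 0], [0, -0.2, 4.3], 1]
    - [[0, 0, 0], [0, -0.2, 4.3], 1]
    - [[0, 0, 0], [0, -0.2, 4.3], 1]

```text
time_s: 13.45
ee_pos: [446.8, -202.1, 204.7]
ee_rot: [-90.2, 0.0, -94.2]
force: [-7.6, -0.9, 3.8]
gripper_width: 17.7
```

Run:
```python
from h import *
togo(447,-201.7,204.7,-94.2);stop()
f=grab('side');g=grab('top')
a=cv2.resize(f['frame'][190:240,165:220],None,fx=10,fy=10,interpolation=cv2.INTER_CUBIC)
b=cv2.resize(g['frame'][205:250,430:455],None,fx=9,fy=9,interpolation=cv2.INTER_CUBIC)
C=np.zeros((500,790,3),np.uint8);C[:,:550]=a;C[:405,560:785]=b
cv2.imwrite('pics/s8.png',C)
```

```text
t 13.45 pos [ 446.8 -202.1  204.7] rot [-9.025e+01  3.000e-02 -9.423e+01] F [-7.6 -0.9  3.8] w 17.7
turn [ 0.0043 -0.0005 -0.0005] shift [-0.41  0.03  0.12]
leftpart score 0.61 d [-12.25  -5.25] travel 8.6
right score 0.46 d [  8. -12.] travel -34.7
fixed score 0.93 d [0.   0.25] travel 0.5
depth x [20.8 43.3 47.3] 41 px/mm [-0.258  0.323]
```

View pics/s8.png

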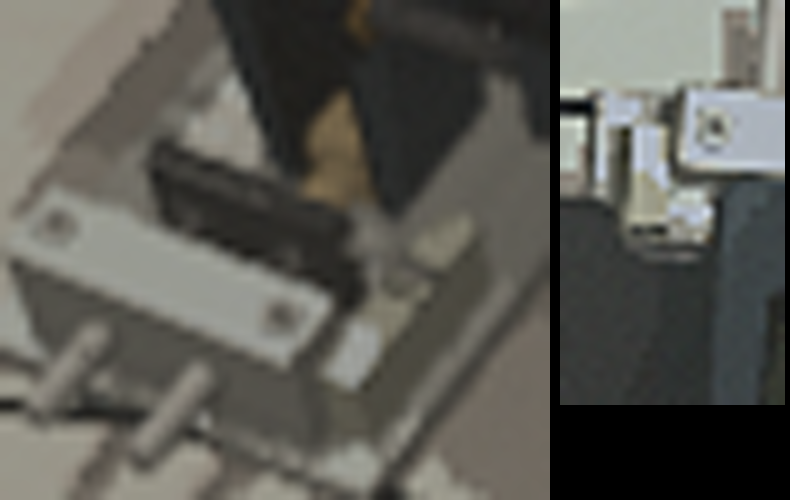

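Plate corner at px (180.5,204.2) suggests 11–12 mm. The pointer shows as a grey shape near (395,275), partway along the scale. I'll take a closer, contrast-enhanced look, alongside the same patch at the start.

Run:
```python
from h import *
f=grab('side')
t=np.radians(-4.2);c=np.array([442.2,-201]);Rm=np.array([[np.cos(t),-np.sin(t)],[np.sin(t),np.cos(t)]])
o=cv2.imread('pics/side1.png')
def enh(i):
    i=cv2.resize(i[205:235,192:218],None,fx=15,fy=15,interpolation=cv2.INTER_CUBIC)
    return cv2.convertScaleAbs(i,alpha=1.5,beta=-60)
cv2.imwrite('pics/s9.png',np.hstack([enh(o),enh(f['frame'])]))
for x in(25,34,41,45,49,57): 
    p=proj(f,[*(c+Rm@[x,40]),32])[0]; print(x,((p-[192,205]+.5)*15-.5).round(0))
w=cloud(f); j=np.dstack([(w[...,:2]-c)@Rm,w[...,2]]).reshape(-1,3)
q=j[(j[:,2]>36)&(j[:,2]<47)&(j[:,0]>33)&(j[:,0]<58)&(j[:,1]>-26)&(j[:,1]<0)]; print(np.percentile(q[:,0],[5,50,95]).round(1),len(q))
```

```text
25 [308. 110.]
34 [274. 154.]
41 [248. 189.]
45 [233. 209.]
49 [218. 229.]
57 [187. 269.]
[39.7 45.2 48. ] 47
```

View pics/s9.png

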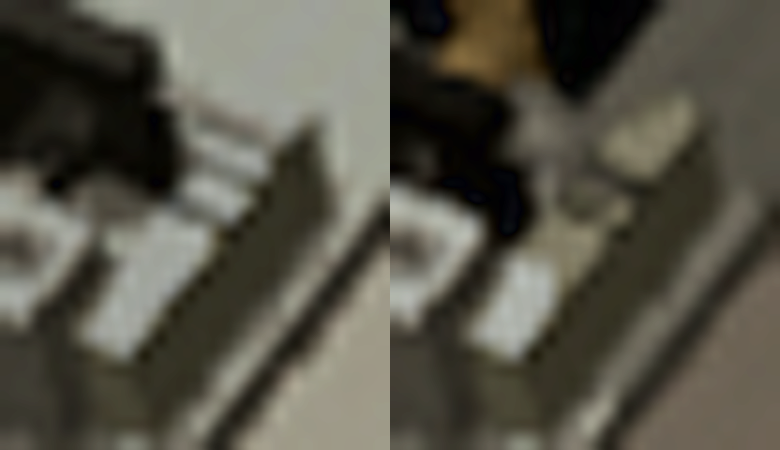

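In the start patch the pointer is at (230,115) and the marks at about (245,165) and (210,210). Now the pointer's dark blob, at local (195,195), lies between the two marks. Depth (45.2 against 34.1, so 11 mm) and the arm's travel (about 10.7 mm) agree. One steadiness check, then I'll hand in.

>>> carry_out:
  increments:
    - [[0, 0, 0], [0, 0, 0], 1]
    - [[0, 0, 0], [0, 0, 0], 1]
    - [[0, 0, 0], [0, 0, 0], 1]
    - [[0, 0, 0], [0, 0, 0], 1]
    - [[0, 0, 0], [0, 0, 0], 1]
    - [[0, 0, 0], [0, 0, 0], 1]

```text
time_s: 14.15
ee_pos: [446.8, -202.1, 204.7]
ee_rot: [-90.2, 0.0, -94.2]
force: [-7.6, -1.9, 4.0]
gripper_width: 17.7
```

```bash
python3 -c "
from h import *
togo(447,-201.7,204.7,-94.2); env.job_done()"
```

```text
t 14.15 pos [ 446.8 -202.1  204.7] rot [-9.025e+01  3.000e-02 -9.423e+01] F [-7.6 -1.9  4. ] w 17.7
turn [ 0.0043 -0.0006 -0.0005] shift [-0.4  -0.01  0.16]
the job is handed in; nothing more can be done
```

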